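Load the laser fixture with a closed row and signal ready

TASK

Get the laser's fixture plate ready: take the scorched test piece off it and put it in the orange scrap tray, set all the walnut blocks flat in one row along the far fence, brass dots up and at the fence end, their long sides touching, the first flush against the end stop and each flush against the next, then butt the steel end block flush against the last one and against the fence so that no gap is left. Then press the red plunger fully down to its stop, hold it there for a second and let it up, leaving the row closed and the bottle, battery and screwdriver where they are.

Things in the scene. Friction and masses are not known exactly. Their poses are not given: they have to be found in the camera images.
- bed: Fixed aluminium fixture plate on the table, 140 mm (its x) by 370 mm (its y), 6 mm thick, origin at the centre of its underside, x away from the robot, y to the left (it may be turned a little). On it a steel fence along y (inner face at x = +35 mm, 15 mm thick, top 7 mm above the plate's top face) on the far side, and a steel end stop along x at the left, +y end (inner face at y = +165 mm, top 10 mm above the plate's top face).
- corner (a point): Inner corner on the plate's top face where the fence's and end stop's inner faces meet; axes as the plate's. In the finished row the block nearest the end stop has its centre at x = -28 mm, y = -20 mm from here, the next y = -60 mm, and so on.
- block1: Walnut block: dark wood, 56 mm along its x, 40 mm along its y, 22 mm thick, 40 g, one 10 mm brass dot on its top face near its +x end (18 mm from the middle); origin at the centre of its underside, z up. The blocks are alike and interchangeable, and some may be absent. They start flat on the table in front of the plate, dot up, dot end away from the robot (up to 0.45 rad askew).
- block2: Another walnut block, like block1.
- block3: Another walnut block, like block1.
- block4: Another walnut block, like block1.
- block5: Another walnut block, like block1.
- block6: Another walnut block, like block1.
- endblock: Loose steel end block, 56 mm along its x, 30 mm along its y, 30 mm high, 0.38 kg, a blue stripe on top; origin at the centre of its underside. Starts on the plate, towards its right end (-y), near the fence.
- testpiece: Scorched plywood test piece, pale, 45 x 45 x 18 mm, 30 g, with a burnt black cross on top; origin at the centre of its underside. Starts on the plate where the row must go.
- tray: Fixed orange open scrap tray, 130 x 130 mm outside, 35 mm high, 5 mm walls and floor, origin at the centre of its underside. Stands at the left or the right of the plate.
- plunger_top (a point): Centre of the top face of the red plunger head (42 mm across, 80 mm above the table when up) on a fixed grey box 80 x 80 x 30 mm, at the left or the right of the plate. Pressed straight down; it springs back up by itself.
- plunger (a joint): How far the plunger is down, m: 0 up, 0.018 at its stop. The spring takes 1.5 N at the start and 6 N at the stop.
- bottle: Bystander: white bottle, 56 mm across, 140 mm high, behind the plate; origin at the centre of its underside.
- battery: Bystander: black tool battery, 75 x 110 x 61 mm, behind the plate; origin at the centre of its underside.
- driver: Bystander: screwdriver with a red handle, 170 mm long, lying behind the plate; origin under its middle.
There are look-alikes about, which are no part of the job. What is shaped like the block4 but purple is not meant.

How it is judged:
By the outcome, as a careful person would: the job done as asked, in the order asked, and still so for the second after the job is handed in, with the robot touching nothing.
Of block1, block2, block3, block4, block5, block6 only 4 to 6 are there at a start; the rules pass over those that are not, and their reading is None.
At some moment in a run one of block1, block2, block3, block4, block5, block6, endblock may be knocked a few centimetres aside while the robot is not near it.
Once in a run the grip may slacken for a moment while it holds something.
It also fails if it takes over 210 s, if anything falls off the work surface, if the arm or the gripper's body presses on something with over 40 N, if the wrist force passes 120 N, or if a joint passes its speed limit or range.

ROBOT

A 6-joint arm with a two-finger parallel gripper is mounted at the origin on the work surface. World frame = base frame: x ahead of the robot, y to its left, z up, the work surface at z = 0. Lengths are in mm, angles in degrees, forces in N, time in s.
With the tool pointing down it reaches from about 350 to 850 mm from the base axis. Payload 8.1 kg.
Tool frame: the origin (TCP) lies at the centre of the arm's flange, where the gripper is bolted on; the fingertips stand 173 mm ahead of it and the grasp point (between the pads) lies 155 mm ahead of it; z points along the fingers, y is the line along which they close (so a half turn about z gives the same grasp; the last joint's range is limited). The gripper opens to 85 mm and grips with 20 to 120 N. Pads are 22 mm wide; open, the fingers measure 114 mm over their backs; the gripper's body (76 mm by 85 mm) begins 54 mm behind the grasp point. The pads swing forward as they close: fully open they stand 13 mm farther back than shut.
Start: joints at [-78.404, 7.471, 85.268, -0, 87.261, -4.893], TCP at [170.326, -575.322, 404.692] pointing down, gripper open.
Joint ranges: [-169.43, 169.43], [-51.17, 129.36], [1.28, 143.12], [-76.62, 256.62], [0, 156.53], [-152.29, 152.29]. Speed limits (degrees/s): [136.94, 136.94, 159.86, 180, 180, 180].

INTERFACE

Orientations are given as [roll, pitch, yaw] about the fixed x, y, z axes, in that order (R = Rz(yaw) Ry(pitch) Rx(roll)).
In Python, from bench import * gives the robot as it stands.
- The arm moves only by the shell command python3 -m jog 'ROWS' [FORCE]. ROWS is text: rows parted by semicolons, each of 7 numbers parted by spaces: the shift along the tool's x, y, z scaled (see below), then the turn, a rotation vector about the tool's x, y, z scaled (see below), then the closure, from -1 (fully open) to 1 (shut). In form: tx ty tz wx wy wz hand; .... A call has 1 to 5 rows; each row shifts and turns the commanded pose from where the row before left it, along the tool's axes as they then stand; what a row does not reach is not made up. The controller multiplies each number of a shift by 0.1 m and each number of a turn by 60 degrees. A row lasts 1/8 s, in which the tool goes at most 62.5 mm and 10.7 degrees, less where a joint would pass 70% of its speed; a pose out of reach is approached as far as the arm can. A call with a number of a shift or a turn outside -1 to 1 is refused whole. A call with a gripper value outside its range is refused whole. The fingers move at their own pace and stop on an object; FORCE is the grip in N (left out, the last holds). Time passes only in rows, so rows that do not move let the fingers close. It gives the time, the measured TCP pose, the force, the opening and the grip force at its end, in the units of the state.
- sense(): the state, without advancing time (a new reading comes with each control period).
- snapshot(name): name is "side" or "top" or "wrist"; returns a dict with "img" (400x640x3 uint8, red, green, blue), "fx", "fy", "cx", "cy" (pixels), "extrinsics" (4x4, takes a point from camera to world coordinates). Camera axes: x right, y down, z forward; pixel columns grow to the right and rows downward; lengths in mm; the calibration is good to about 2 mm. A picture is of the moment at which its call begins. There is no depth.
- hand_in(): hands the job in; it is judged then, once.
The state is a dict: "time": time; "joint_pos": joint angles; "qd": joint speeds; "joint_efforts": joint torques, N m; "tool_pos": TCP position; "tcp_rot": TCP orientation; "ft_force": force on the tool from outside, world axes, zero at the start; "wrist_torque": the same for the moment, N m; "finger_gap": finger opening in mm; "grip_force": force on a finger pad.
Only numpy, scipy, OpenCV 4.12 (cv2) and the standard library are available. Lean on these libraries where they do the work, as an engineer would, in place of code of your own. Each camera call takes 0.05 s, during which the arm holds its last target. There are 200 camera calls.

## Working session

There is one attempt and no reset: what is moved stays moved. The work goes in short steps, Python scripts to look and compute and a shell command to move; the robot and the scene stay as the last step left them, time stands still between calls to the robot, and variables do not carry over. Pictures are saved under pics/ and viewed, at most 14 in all, crops included, and the job is handed in when it is done.

```bash
mkdir -p pics; ls
cat > h.py <<'E'
from bench import *
import numpy as np, cv2
def ray(s,u,v):
    E=np.array(s["extrinsics"]);d=E[:3,:3]@np.array([(u-s["cx"])/s["fx"],(v-s["cy"])/s["fy"],1.]);return E[:3,3],d
def at(s,u,v,z):
    o,d=ray(s,u,v);return o+d*(z-o[2])/d[2]
def px(s,p):
    E=np.array(s["extrinsics"]);q=E[:3,:3].T@(np.array(p,float)-E[:3,3]);return s["fx"]*q[0]/q[2]+s["cx"],s["fy"]*q[1]/q[2]+s["cy"]
def save(n,img,k=1):
    cv2.imwrite("pics/"+n+".png",cv2.resize(img[:,:,::-1],None,fx=k,fy=k,interpolation=cv2.INTER_CUBIC))
E
python3 - <<'E'
from h import *
for n in ("top","side"):
    s=snapshot(n);save(n+"1",s["img"],1.25);print(n,s["fx"],s["cx"],s["cy"],np.round(s["extrinsics"],3).tolist())
print(sense())
E
```

```text
pics
top 409.5135061795852 320.34077201124506 200.30050755540228 [[-0.02, -0.998, 0.068, 446.204], [-0.999, 0.018, -0.032, 16.583], [0.031, -0.068, -0.997, 1269.478], [0.0, 0.0, 0.0, 1.0]]
side 502.12971415101157 316.3443521610263 203.79138535782508 [[-0.999, -0.036, 0.031, 485.844], [-0.045, 0.502, -0.864, 1111.331], [0.015, -0.864, -0.503, 719.166], [0.0, 0.0, 0.0, 1.0]]
{'time': 0.1, 'joint_pos': array([-7.84051400e+01,  7.51299353e+00,  8.53239464e+01,  1.18466804e-03,
        8.72624204e+01, -4.89326079e+00]), 'qd': array([-0.02982779,  0.01149779, -0.24276553, -0.12125357, -0.02537058,
        0.06883748]), 'joint_efforts': array([ 5.46700248e-04, -5.70952713e+01, -5.01940835e+01, -2.14245238e-04,
        8.07494478e-03, -3.59761202e-05]), 'tool_pos': array([ 170.27094875, -575.11468178,  403.71732525]), 'tcp_rot': array([-1.79901103e+02, -9.65431091e-03,  1.64880549e+01]), 'ft_force': array([ 0.61325137,  0.18382391, -0.03063466]), 'wrist_torque': array([ 0.00367782, -0.00680767,  0.05506699]), 'grip_force': 0.0, 'finger_gap': 85.33762279945888}
```

View pics/top1.png

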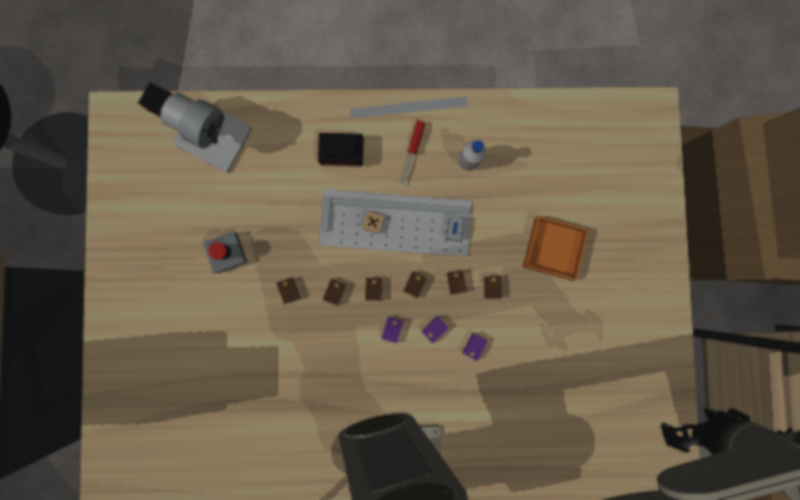

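View pics/side1.png

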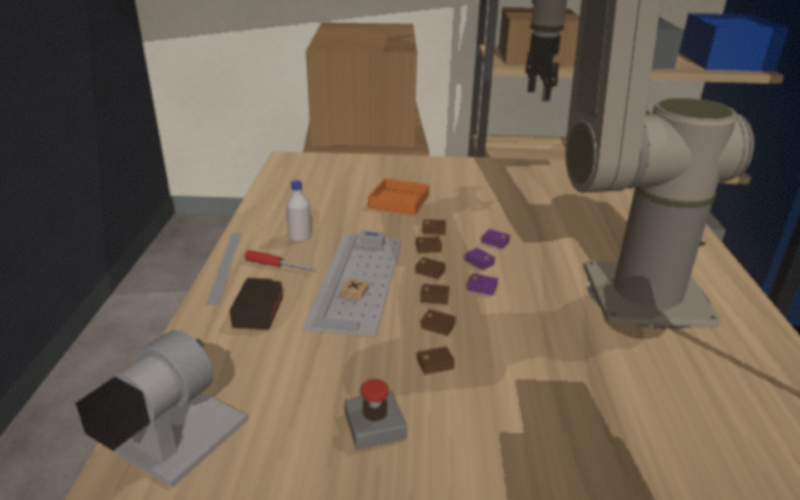

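Top view: six walnut blocks at (289,290), (334,291), (374,289), (415,284), (457,282) and (493,287). The purple look-alikes to avoid are at (393,329), (435,328) and (475,346). The test piece is at (373,221), end block (455,228), tray (556,248) and plunger (219,251). Next I'll turn the tool to yaw 90 and go over the scene.

```bash
python3 -m jog '0 0 0 0 0 -0.175 -1;0 0 0 0 0 -0.175 -1;0 0 0 0 0 -0.175 -1;0 0 0 0 0 -0.175 -1;0 0 0 0 0 -0.175 -1' | tail -3
python3 -m jog '0 0 0 0 0 -0.175 -1;0 0 0 0 0 -0.175 -1;0 0.5 0 0 0 0 -1;0 0.5 0 0 0 0 -1;0 0.5 0 0 0 0 -1' |tail -3
python3 -m jog '0.5 0.5 0 0 0 0 -1;0.5 0.5 0 0 0 0 -1;0.5 0 0 0 0 0 -1;0.5 0 0 0 0 0 -1;0.5 0 0 0 0 0 -1' |tail -3
python3 - <<'E'
from h import *
s=snapshot("top");
for n,u,v,z in (("bed",395,223,6),("test",373,221,24),("end",455,228,36),("tray",556,248,35),("plun",219,251,80),("b1",289,290,22),("b6",493,287,22),("fenceL",325,192,13),("fenceR",470,205,13),("bottle",472,155,70)):
    print(n,at(s,u/1.25,v/1.25,z).round())
w=snapshot("wrist");print(np.round(w["extrinsics"],2).tolist(),w["fx"],sense()["tool_pos"])
E
```

```text
ft_force: [-0.9, -0.9, -0.3]
finger_gap: 85.3
grip_force: 0.0
ft_force: [-0.7, -1.4, 0.8]
finger_gap: 85.1
grip_force: 0.0
ft_force: [-0.2, -0.1, 0.7]
finger_gap: 85.5
grip_force: 0.0
bed [600. -12.   6.]
test [604.  42.  24.]
end [ 582. -157.   36.]
tray [ 529. -403.   35.]
plun [533. 397.  80.]
b1 [440. 248.  22.]
b6 [ 437. -248.   22.]
fenceL [679. 160.  13.]
fenceR [ 642. -199.   13.]
bottle [ 753. -197.   70.]
[[1.0, 0.0, -0.0, 408.36], [0.0, -0.95, -0.3, -253.48], [-0.0, 0.3, -0.95, 372.7], [0.0, 0.0, 0.0, 1.0]] 341.1910507345595 [ 408.8998235  -333.02082993  403.90892709]
```

```bash
python3 -m jog '0.5 0.5 0 0 0 0 -1;0.5 0.5 -0.3 0 0 0 -1;0.5 0.4 -0.3 0 0 0 -1;0.5 0 0 0 0 0 -1;0 0 0 0 0 0 -1' | tail -6
python3 - <<'E'
from h import *
w=snapshot("wrist");save("wA",w["img"],1.25);import pickle;pickle.dump(w,open("wA.pkl","wb"))
E
python3 -m jog '0.5 0 0 0 0 0 -1;0.5 0 0 0 0 0 -1;0.5 0 0 0 0 0 -1;0.5 0 0 0 0 0 -1;0.5 0 0 0 0 0 -1' | tail -6
python3 -m jog '0 0 0 0 0 0 -1' | tail -6
python3 - <<'E'
from h import *
w=snapshot("wrist");save("wB",w["img"],1.25);import pickle;pickle.dump(w,open("wB.pkl","wb"))
E
```

```text
time: 2.7
tool_pos: [529.7, -155.3, 455.7]
tcp_rot: [180.0, -0.0, 90.2]
ft_force: [0.4, -0.2, 0.0]
finger_gap: 85.1
grip_force: 0.0
time: 3.38
tool_pos: [529.3, 92.0, 455.1]
tcp_rot: [-180.0, 0.0, 89.9]
ft_force: [0.4, -0.3, -0.3]
finger_gap: 85.5
grip_force: 0.0
time: 3.5
tool_pos: [529.2, 93.5, 455.0]
tcp_rot: [-180.0, -0.0, 90.1]
ft_force: [-0.1, -0.6, -0.7]
finger_gap: 85.3
grip_force: 0.0
```

View pics/wA.png

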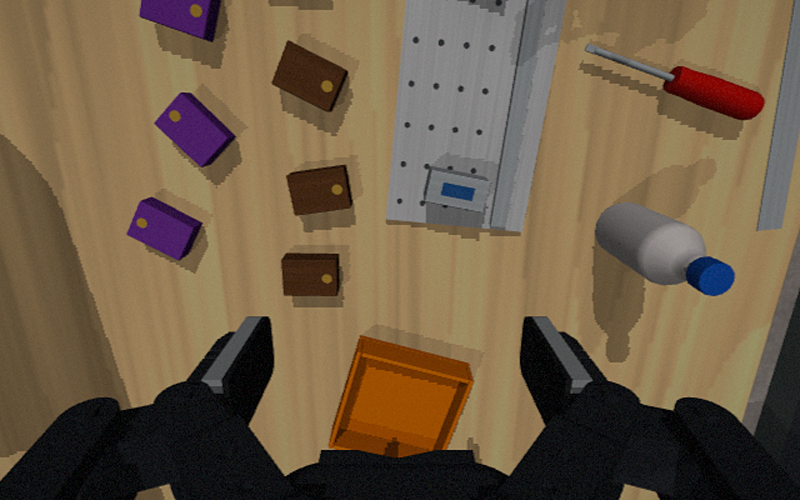

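View pics/wB.png

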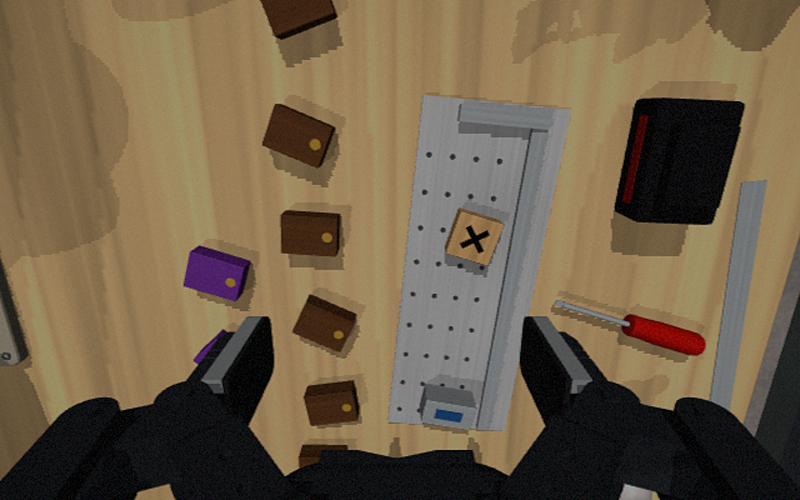

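wA shows two walnut blocks at right, (319,190) and (311,275), one at (310,76), and the end block at (456,189). wB shows the test piece with its black cross at (474,239), the end stop at (505,115), and walnut blocks at (299,135), (311,233), (324,323), (331,403) and (300,15). The purple ones are excluded. Now I'll measure.

```bash
cat >> h.py <<'E'
import pickle
def walnut(w,zt=22,lo=300):
    """block tops: bright-brown top face rect -> centre, yaw, via brass dot"""
    img=w["img"];hsv=cv2.cvtColor(cv2.GaussianBlur(img,(3,3),0),cv2.COLOR_RGB2HSV)
    m=cv2.inRange(hsv,(3,70,20),(16,255,105))
    m=cv2.morphologyEx(m,cv2.MORPH_OPEN,np.ones((3,3)));m=cv2.morphologyEx(m,cv2.MORPH_CLOSE,np.ones((9,9)))
    out=[]
    for c in cv2.findContours(m,cv2.RETR_EXTERNAL,cv2.CHAIN_APPROX_NONE)[0]:
        if cv2.contourArea(c)<lo: continue
        P=np.array([at(w,*p[0],zt)[:2] for p in c],np.float32)
        (cx,cy),(a,b),t=cv2.minAreaRect(P)
        if a<b: a,b,t=b,a,t+90
        t=(t+90)%180-90
        mm=np.zeros_like(m);cv2.drawContours(mm,[c],-1,255,-1)
        d=cv2.inRange(hsv,(17,100,90),(32,255,255))&mm
        dot=None
        if d.any():
            v,u=np.nonzero(d);dot=at(w,u.mean(),v.mean(),zt)[:2]
        out.append((np.round([cx,cy,a,b,t],1).tolist(),None if dot is None else dot.round(1).tolist(),
          None if dot is None else (dot-18*np.array([np.cos(np.radians(t)),np.sin(np.radians(t))])).round(1).tolist()))
    return sorted(out,key=lambda o:-o[0][1])
E
python3 - <<'E'
from h import *
A=pickle.load(open("wA.pkl","rb"));B=pickle.load(open("wB.pkl","rb"))
for w in(A,B):
    print("--");[print(o) for o in walnut(w)]
pc=np.array([at(B,u/1.25,v/1.25,6)[:2] for u,v in((423,95),(570,108),(389,423),(505,430))])
print(pc.round(1).tolist(),[np.linalg.norm(pc[i]-pc[j]).round(1) for i,j in((0,1),(2,3),(0,2),(1,3))])
m=np.array([(-70,185),(70,185),(-70,-185),(70,-185)])
c=pc.mean(0);q=(pc-c);th=np.arctan2((m[:,0]*q[:,1]-m[:,1]*q[:,0]).sum(),(m*q).sum());R=np.array([[np.cos(th),-np.sin(th)],[np.sin(th),np.cos(th)]])
print("bed",c.round(1),np.degrees(th).round(2),"res",(q-m@R.T).round(1).tolist(),"corner",(c+R@[35,165]).round(1))
print("corner by sight",[at(B,u/1.25,v/1.25,z).round(1) for u,v,z in((530,131,13),)])
print("test",at(B,474/1.25,239/1.25,24).round(1),"end",at(B,449/1.25,415/1.25,36).round(1),at(A,458/1.25,191/1.25,36).round(1))
for p in ((434,261),(501,212),(474,268),(460,209),(446,252),(503,220)): pass
print("tray",[at(A,u/1.25,v/1.25,35).round(1)[:2] for u,v in((361,338),(471,379),(330,447))])
E
```

```text
--
([452.2, -55.1, 58.2, 40.1, -25.9], [466.8, -62.2], [450.6, -54.4])
([455.8, -156.1, 58.1, 42.7, 8.4], [472.2, -155.1], [454.3, -157.8])
([441.8, -242.5, 58.0, 46.4, 0.2], [458.4, -246.8], [440.4, -246.9])
([479.2, -393.4, 111.9, 8.8, 74.0], None, None)
([590.7, -417.8, 97.6, 10.5, 74.9], None, None)
--
([445.3, 240.9, 61.8, 26.8, 0.1], [474.4, 253.4], [456.4, 253.3])
([438.4, 142.8, 58.9, 42.4, -22.8], [452.9, 135.9], [436.3, 142.9])
([443.0, 49.8, 57.3, 45.4, -3.1], [459.5, 46.0], [441.5, 46.9])
([453.2, -49.7, 56.6, 50.9, -25.6], [466.7, -62.1], [450.5, -54.3])
([455.9, -149.5, 59.0, 55.0, 8.4], [472.1, -153.8], [454.3, -156.4])
([438.9, -216.5, 65.7, 29.6, 20.9], None, None)
[[552.9, 179.3], [690.7, 168.1], [520.3, -190.3], [659.0, -200.0]] [np.float64(138.3), np.float64(139.0), np.float64(371.0), np.float64(369.5)]
bed [605.7 -10.8] -4.9 res [[1.1, -0.3], [-0.6, 0.5], [0.1, -1.2], [-0.7, 1.0]] corner [654.7 150.6]
corner by sight [array([653.2, 147.5,  13. ])]
test [604.8  44.9  24. ] end [ 586.7 -153.6   36. ] [ 586.2 -153.8   36. ]
tray [array([ 493.4, -308.1]), array([ 609.8, -357.1]), array([ 455.4, -447.7])]
```

Bed fit: centre (605.7, -10.8), yaw -4.9°, with 1 mm residuals against 140x370. Candidates for the first pick: the pale test piece with the cross at wB (474,239), the end block at (449,415), and walnut or purple blocks. I choose the one with the burnt cross.

```bash
python3 -m jog '-0.49 0.4 0.3 0 0 0 -1;0 0.36 0.4 0 0 0 -1;0 0 0.5 0 0 0.147 -1;0 0 0.5 0 0 0.147 -1;0 0 0.3 0 0 0 -1' 40| tail -6
python3 -m jog '0 0 0 0 0 0 -1' | head -3
python3 - <<'E'
from h import *
w=snapshot("wrist");save("c1",w["img"],1)
E
```

```text
time: 4.18
tool_pos: [599.8, 45.5, 254.9]
tcp_rot: [-179.8, 0.1, 72.1]
ft_force: [-0.3, 0.4, 0.5]
finger_gap: 85.3
grip_force: 0.0
time: 4.3
tool_pos: [599.4, 46.0, 255.1]
tcp_rot: [-179.6, 0.2, 72.2]
```

View pics/c1.png

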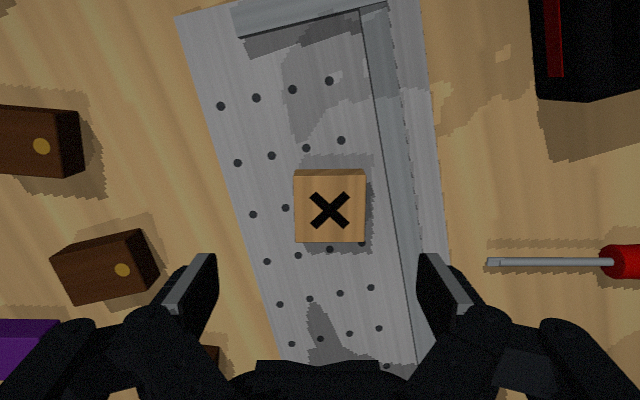

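The crop shows the test piece with the cross at (330,207), squarely between the fingers.

```bash
python3 -m jog '0 0.054 0.4 0 0 0 -1;0 0 0.31 0 0 0 -1;0 0 0 0 0 0 0.2;0 0 0 0 0 0 0.2;0 0 0 0 0 0 0.2' 40| tail -6
python3 -m jog '0 0 0 0 0 0 0.3;0 0 0 0 0 0 0.3;0 0 -0.2 0 0 0 0.3;0 0 -0.4 0 0 0 0.3;0 0 -0.4 0 0 0 0.3' | tail -6
```

```text
time: 4.97
tool_pos: [607.6, 46.5, 191.2]
tcp_rot: [179.7, -0.1, 72.3]
ft_force: [0.9, -1.3, 5.8]
finger_gap: 43.3
grip_force: 41.1
time: 5.6
tool_pos: [605.9, 46.8, 290.7]
tcp_rot: [179.9, -0.0, 72.4]
ft_force: [0.9, 1.2, -0.5]
finger_gap: 43.1
grip_force: 40.8
```

```bash
python3 -m jog '-0.55 0.07 0 0 0 0 0.3;-0.55 0.07 0 0 0 0 0.3;-0.55 0.07 0 0 0 0 0.3;-0.55 0.07 0 0 0 0 0.3;-0.55 0.07 0 0 0 0 0.3' | tail -6
python3 -m jog '-0.55 0.08 0 0 0 0 0.3;-0.55 0.08 0 0 0 0 0.3;-0.57 0.08 0 0 0 0 0.3;0 0 0 0 0 0 0.3' | tail -6
python3 - <<'E'
from h import *
w=snapshot("wrist");save("c2",w["img"],1)
m=cv2.inRange(cv2.cvtColor(w["img"],cv2.COLOR_RGB2HSV),(5,180,80),(15,255,255));c=max(cv2.findContours(m,0,2)[0],key=cv2.contourArea)
print(cv2.boundingRect(c))
t=snapshot("top");m=cv2.inRange(cv2.cvtColor(t["img"],cv2.COLOR_RGB2HSV),(5,180,100),(15,255,255));c=max(cv2.findContours(m,0,2)[0],key=cv2.contourArea);(a,b),_,_=cv2.minAreaRect(c);print(at(t,a,b,20))
E
```

```text
time: 6.22
tool_pos: [555.6, -227.7, 290.2]
tcp_rot: [179.9, 0.0, 72.4]
ft_force: [0.2, -0.5, -0.4]
finger_gap: 43.2
grip_force: 40.8
time: 6.72
tool_pos: [526.7, -396.6, 290.0]
tcp_rot: [179.9, 0.1, 72.1]
ft_force: [-0.1, 1.4, -0.8]
finger_gap: 43.6
grip_force: 40.8
(227, 106, 200, 179)
[ 536.84760727 -388.03344964   20.        ]
```

View pics/c2.png

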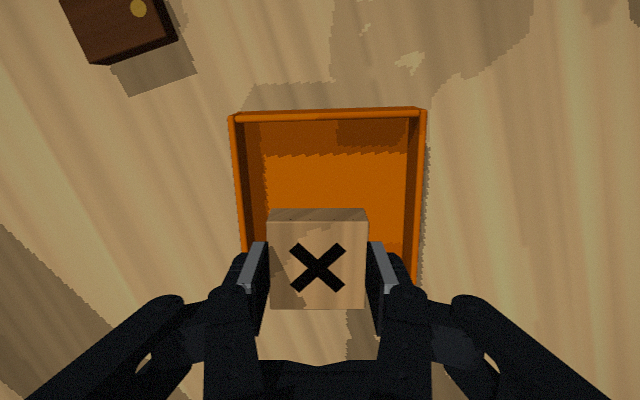

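```bash
python3 -m jog '0.1 0.06 0.2 0 0 0 0.3;0 0 0.4 0 0 0 0.3;0 0 0.36 0 0 0 0.3;0 0 0 0 0 0 -0.3;0 0 0 0 0 0 -0.3' | tail -6
python3 -m jog '0 0 0 0 0 0 -0.3;0 0 -0.5 0 0 0 -0.4;0 0 -0.5 0 0 0 -0.7;0 0 -0.6 0 0 0 -0.7;0 0 -0.6 0 0 0 -0.7' | tail -6
python3 - <<'E'
from h import *
w=snapshot("wrist");save("c3",w["img"],1)
E
```

```text
time: 7.45
tool_pos: [537.7, -383.6, 192.5]
tcp_rot: [180.0, -0.0, 72.4]
ft_force: [0.6, -0.0, 0.3]
finger_gap: 55.3
grip_force: 0.0
time: 8.07
tool_pos: [536.7, -384.5, 415.6]
tcp_rot: [179.9, 0.1, 72.3]
ft_force: [1.7, 0.1, 0.5]
finger_gap: 72.3
grip_force: 0.0
```

View pics/c3.png

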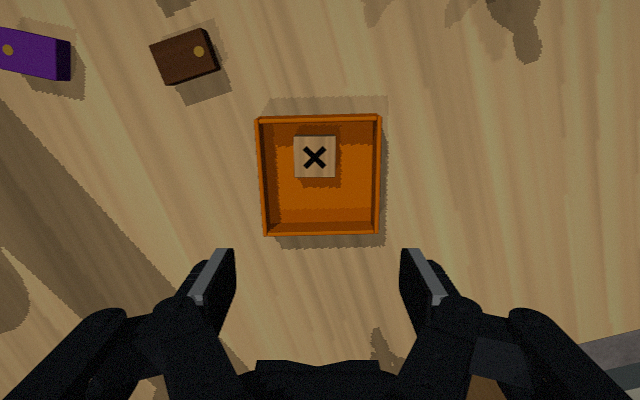

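The test piece lies in the tray at (314,157). Next the walnut blocks, with a small helper that works out the shifts.

```bash
cat >> h.py <<'E'
def go(x,y,z,yaw,note=""):
    """shift needed in tool units AFTER turning by wz"""
    s=sense();p=s["tool_pos"];c=s["tcp_rot"][2]
    d=np.array([x,y])-p[:2];a=np.radians(yaw);q=np.radians(c)
    f=lambda a:np.round(np.array([d[0]*np.cos(a)+d[1]*np.sin(a),d[0]*np.sin(a)-d[1]*np.cos(a)])/100,3)
    print(note,"wz",round(-((yaw-c+180)%360-180)/60,3),"txy after turn",f(a),"before",f(q),"tz",round((p[2]-z)/100,3))
BY=-4.9;CORNER=np.array([654.7,150.6]);Rb=np.array([[np.cos(np.radians(BY)),-np.sin(np.radians(BY))],[np.sin(np.radians(BY)),np.cos(np.radians(BY))]])
def slot(k,dx=-4,dy=-7):return CORNER+Rb@[-28+dx,-20-40*(k-1)+dy]
def aim():
    w=snapshot("wrist");p=sense()["tool_pos"][:2]
    L=[o for o in walnut(w) if o[2] is not None and np.hypot(*(np.array(o[2])-p))<60]
    for o in L: print(o);go(o[2][0],o[2][1],184,90+o[0][4],"aim")
def held():
    s=sense();print(s["time"],s["tool_pos"].round(1),s["tcp_rot"].round(1)[2],s["ft_force"].round(1),round(s["finger_gap"],1),round(s["grip_force"],1))
E
python3 -m jog '0 0 0 0 0 -0.147 -0.7;0 0 0 0 0 -0.147 -0.7;0.4 -0.4 0.1 0 0 0 -0.7;0.5 -0.3 0.1 0 0 0 -0.7;0.476 -0.263 0.2 0 0 0 -0.7' >/dev/null
python3 -m jog '0 0 0.6 0 0 0 -0.7;0 0 0.6 0 0 0 -0.7;0 0 0 0 0 0 -0.7' >/dev/null
python3 -c "
from h import *
aim();held()"
```

```text
([440.5, -243.8, 55.5, 45.2, -0.1], [457.8, -246.1], [439.8, -246.1])
aim wz 0.001 txy after turn [ 0.006 -0.003] before [ 0.006 -0.003] tz 0.676
9.175 [ 440.1 -246.7  251.6] 90.0 [ 0.3 -0.1  0.7] 72.8 0.0
```

```bash
python3 -m jog '0 0 0.4 0 0 0 -0.7;0 0 0.276 0 0 0 -0.7;0 0 0 0 0 0 0.2;0 0 0 0 0 0 0.2;0 0 0 0 0 0 0.2' 40|tail -6
python3 -m jog '0 0 0 0 0 0 0.2;0 0 -0.3 0 0 0 0.2;0 0 -0.5 0 0 0 0.2;0 0 0 0 0 0.082 0.2'|tail -6
python3 -c "
from h import *
x,y=slot(1);print(x,y);go(x,y,190,90+BY);held()"
```

```text
time: 9.8
tool_pos: [441.8, -247.9, 186.8]
tcp_rot: [179.8, 0.1, 90.0]
ft_force: [-0.0, 0.2, -0.1]
finger_gap: 54.7
grip_force: 42.1
time: 10.3
tool_pos: [442.4, -248.3, 269.6]
tcp_rot: [179.6, 0.3, 85.0]
ft_force: [-0.1, 0.1, -0.2]
finger_gap: 54.2
grip_force: 42.6
620.5106935971821 126.43201854324128
 wz -0.002 txy after turn [3.886 1.454] before [3.889 1.447] tz 0.796
10.3 [ 442.4 -248.3  269.6] 85.0 [-0.1  0.1 -0.2] 54.2 42.6
```

```bash
python3 -m jog '0.555 0.208 0 0 0 0 0.2;0.555 0.208 0 0 0 0 0.2;0.555 0.208 0 0 0 0 0.2;0.555 0.208 0 0 0 0 0.2;0.555 0.208 0 0 0 0 0.2' >/dev/null
python3 -m jog '0.555 0.208 0 0 0 0 0.2;0.555 0.208 0 0 0 0 0.2;0 0 0.4 0 0 0 0.2;0 0 0.2 0 0 0 0.2;0 0 0 0 0 0 0.2'|tail -6
python3 -c "
from h import *
w=snapshot('wrist');save('c4',w['img'],1)
x,y=slot(1);go(x,y,193,90+BY);held()"
```

```text
time: 11.55
tool_pos: [617.6, 126.7, 201.8]
tcp_rot: [-179.7, 0.1, 85.0]
ft_force: [-0.8, -0.5, -0.1]
finger_gap: 54.5
grip_force: 42.6
 wz -0.001 txy after turn [-0.001  0.02 ] before [-0.001  0.02 ] tz 0.107
11.6 [618.5 126.7 203.7] 85.0 [ 0.  -0.5 -0.2] 54.2 42.6
```

View pics/c4.png

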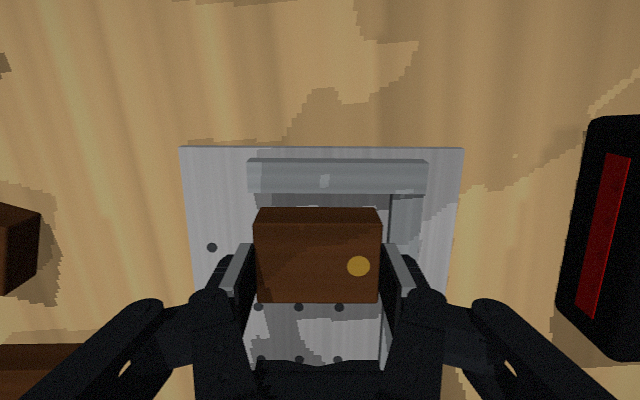

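```bash
for r in 1; do python3 -m jog '0 0 0.1 0 0 0 0.2;0 0 0.015 0 0 0 0.2;0 0 0 0 0 0 0.2' 25|tail -6
python3 -m jog '0 0.04 0 0 0 0 0.2;0 0.03 0 0 0 0 0.2;0 0 0 0 0 0 0.2'|tail -6
python3 -m jog '0.04 0 0 0 0 0 0.2;0.04 0 0 0 0 0 0.2;0 0 0 0 0 0 0.2'|tail -6;done
```

```text
time: 11.98
tool_pos: [619.2, 127.2, 193.2]
tcp_rot: [180.0, -0.0, 85.0]
ft_force: [0.0, -0.0, -0.8]
finger_gap: 55.3
grip_force: 8.4
time: 12.35
tool_pos: [625.7, 127.0, 192.5]
tcp_rot: [-179.9, 0.0, 85.1]
ft_force: [-4.8, 0.3, 2.9]
finger_gap: 54.7
grip_force: 31.3
time: 12.72
tool_pos: [626.3, 133.2, 192.3]
tcp_rot: [-179.9, 0.2, 85.1]
ft_force: [-6.5, -11.0, 3.3]
finger_gap: 54.8
grip_force: 31.4
```

```bash
python3 -m jog '0 0 0 0 0 0 -0.5;0 0 0 0 0 0 -0.7;0 0 0 0 0 0 -0.7;0 0 -0.3 0 0 0 -0.7;0 0 -0.5 0 0 0 -0.7'|tail -6
python3 -m jog '0 -0.5 0 0 0 0 -0.7;0 -0.5 0 0 0 0 -0.7;0 -0.5 0 0 0 0 -0.7;-0.066 -0.4 0 0 0 0 -0.7;0 0 0 0 0 0.149 -0.7'>/dev/null
python3 -m jog '0 0 0.15 0 0 0.149 -0.7;0 0 0 0 0 0 -0.7' >/dev/null
python3 -c "
from h import *
aim();held()"
```

```text
time: 13.35
tool_pos: [625.7, 134.9, 271.1]
tcp_rot: [-179.7, 0.0, 85.1]
ft_force: [1.8, 0.4, 0.7]
finger_gap: 72.7
grip_force: 0.0
([437.5, 145.6, 55.7, 44.7, -22.7], [452.4, 136.7], [435.8, 143.6])
aim wz 0.002 txy after turn [-0.014 -0.004] before [-0.014 -0.004] tz 0.737
14.275 [436.7 144.7 257.7] 67.4 [-0.9 -0.9  0.5] 72.6 0.0
```

```bash
python3 -m jog '-0.014 0 0.4 0 0 0 -0.7;0 0 0.337 0 0 0 -0.7;0 0 0 0 0 0 0.2;0 0 0 0 0 0 0.2;0 0 0 0 0 0 0.2' 40|tail -6
python3 -m jog '0 0 0 0 0 0 0.2;0 0 -0.3 0 0 0 0.2;0 0 -0.5 0 0 0 0.2;0 0 0 0 0 -0.148 0.2;0 0 0 0 0 -0.148 0.2'|tail -6
python3 -c "
from h import *
x,y=slot(2);print(x,y);go(x,y,193,90+BY);held()"
```

```text
time: 14.9
tool_pos: [437.4, 143.6, 186.0]
tcp_rot: [179.9, -0.1, 67.2]
ft_force: [0.8, -0.3, -0.1]
finger_gap: 54.5
grip_force: 45.8
time: 15.52
tool_pos: [436.8, 143.4, 265.8]
tcp_rot: [179.8, -0.1, 85.3]
ft_force: [0.4, -0.2, -0.5]
finger_gap: 54.4
grip_force: 45.8
617.0940166716874 86.57820669560502
 wz 0.003 txy after turn [-0.412  1.845] before [-0.417  1.843] tz 0.728
15.525 [436.8 143.4 265.8] 85.3 [ 0.4 -0.2 -0.5] 54.4 45.8
```

```bash
python3 -m jog '-0.103 0.461 0 0 0 0 0.2;-0.103 0.461 0 0 0 0 0.2;-0.103 0.461 0 0 0 0 0.2;-0.103 0.461 0 0 0 0 0.2;0 0 0.4 0 0 0 0.2' >/dev/null
python3 -m jog '0 0 0.22 0 0 0 0.2;0 0 0 0 0 0 0.2;0 0 0 0 0 0 0.2'|tail -6
python3 -c "
from h import *
x,y=slot(2);go(x,y,192,90+BY);held()"
```

```text
time: 16.52
tool_pos: [616.5, 86.4, 203.2]
tcp_rot: [179.9, -0.0, 85.0]
ft_force: [1.0, -0.3, -1.0]
finger_gap: 54.7
grip_force: 45.8
 wz -0.002 txy after turn [0.002 0.006] before [0.002 0.006] tz 0.112
16.525 [616.5  86.4 203.2] 85.0 [ 1.  -0.3 -1. ] 54.7 45.8
```

```bash
python3 -m jog '0 0 0.1 0 0 0 0.2;0 0 0.015 0 0 0 0.2;0 0 0 0 0 0 0.2' 30|tail -6
python3 -m jog '0 0.04 0 0 0 0 0.2;0 0.04 0 0 0 0 0.2;0 0 0 0 0 0 0.2'|tail -6
python3 -m jog '0.04 0 0 0 0 0 0.2;0.05 0 0 0 0 0 0.2;0 0 0 0 0 0 0.2'|tail -6
```

```text
time: 16.9
tool_pos: [616.3, 86.1, 190.6]
tcp_rot: [-180.0, -0.0, 85.0]
ft_force: [0.5, -0.4, -0.1]
finger_gap: 54.7
grip_force: 45.8
time: 17.27
tool_pos: [622.7, 85.6, 189.3]
tcp_rot: [-179.6, 0.0, 84.9]
ft_force: [-11.1, 1.5, 4.7]
finger_gap: 54.9
grip_force: 46.2
time: 17.65
tool_pos: [623.3, 92.7, 188.8]
tcp_rot: [-179.6, 0.2, 84.9]
ft_force: [-11.3, -9.0, 0.7]
finger_gap: 54.9
grip_force: 45.9
```

```bash
python3 -m jog '0 0 0 0 0 0 -0.5;0 0 0 0 0 0 -0.7;0 0 0 0 0 0 -0.7;0 0 -0.3 0 0 0 -0.7;0 0 -0.5 0 0 0 -0.7'|tail -6
python3 -m jog '-0.15 -0.45 0 0 0 0 -0.7;-0.15 -0.45 0 0 0 0 -0.7;-0.15 -0.45 0 0 0 0 -0.7;-0.165 -0.42 0 0 0 0 -0.7;0 0 0.1 0 0 -0.032 -0.7'>/dev/null
python3 -m jog '0 0 0 0 0 0 -0.7;0 0 0 0 0 0 -0.7' >/dev/null
python3 -c "
from h import *
aim();held()"
```

```text
time: 18.27
tool_pos: [624.1, 94.4, 269.1]
tcp_rot: [-179.7, 0.0, 85.0]
ft_force: [0.7, 0.2, 0.6]
finger_gap: 72.6
grip_force: 0.0
([441.7, 50.1, 55.7, 44.8, -3.2], [457.6, 46.9], [439.6, 47.9])
aim wz 0.001 txy after turn [-0.011 -0.048] before [-0.011 -0.048] tz 0.77
19.2 [444.4  48.8 261. ] 86.9 [-0.5  0.4 -0. ] 72.4 0.0
```

```bash
python3 -m jog '-0.011 -0.04 0.4 0 0 0 -0.7;0 0 0.37 0 0 0 -0.7;0 0 0 0 0 0 0.2;0 0 0 0 0 0 0.2;0 0 0 0 0 0 0.2' 40|tail -6
python3 -m jog '0 0 0 0 0 0 0.2;0 0 -0.3 0 0 0 0.2;0 0 -0.5 0 0 0 0.2;0 0 0 0 0 0.03 0.2;0 0 0 0 0 0 0.2'|tail -6
python3 -c "
from h import *
x,y=slot(3);print(x,y);go(x,y,193,90+BY);held()"
```

```text
time: 19.82
tool_pos: [440.6, 47.8, 185.4]
tcp_rot: [179.8, -0.0, 86.9]
ft_force: [0.0, -0.7, -0.2]
finger_gap: 54.6
grip_force: 46.3
time: 20.45
tool_pos: [439.4, 47.7, 264.0]
tcp_rot: [179.9, -0.0, 85.1]
ft_force: [-0.4, -0.3, -0.6]
finger_gap: 54.6
grip_force: 46.4
613.6773397461927 46.72439484796877
 wz -0.001 txy after turn [0.139 1.737] before [0.14  1.737] tz 0.71
20.45 [439.4  47.7 264. ] 85.1 [-0.4 -0.3 -0.6] 54.6 46.4
```

Placement z is about 191.5.

```bash
python3 -m jog '0.035 0.434 0 0 0 0 0.2;0.035 0.434 0 0 0 0 0.2;0.035 0.434 0 0 0 0 0.2;0.035 0.434 0 0 0 0 0.2;0 0 0.4 0 0 0 0.2' >/dev/null
python3 -m jog '0 0 0.21 0 0 0 0.2;0 0 0 0 0 0 0.2;0 0 0 0 0 0 0.2'|tail -6
python3 -c "
from h import *
x,y=slot(3);go(x,y,191.5,90+BY);held()"
```

```text
time: 21.45
tool_pos: [613.5, 46.8, 203.3]
tcp_rot: [180.0, -0.0, 85.1]
ft_force: [0.5, 0.4, 0.4]
finger_gap: 54.7
grip_force: 46.3
 wz -0.0 txy after turn [-0.001  0.002] before [-0.001  0.002] tz 0.118
21.45 [613.5  46.8 203.3] 85.1 [0.5 0.4 0.4] 54.7 46.3
```

```bash
python3 -m jog '0 0 0.1 0 0 0 0.2;0 0 0.015 0 0 0 0.2;0 0 0 0 0 0 0.2' 30|tail -6
python3 -m jog '0 0.04 0 0 0 0 0.2;0 0.04 0 0 0 0 0.2;0 0 0 0 0 0 0.2'|tail -6
python3 -m jog '0.04 0 0 0 0 0 0.2;0.05 0 0 0 0 0 0.2;0 0 0 0 0 0 0.2'|tail -6
python3 -m jog '0 0 0 0 0 0 -0.5;0 0 0 0 0 0 -0.7;0 0 0 0 0 0 -0.7;0 0 -0.3 0 0 0 -0.7;0 0 -0.5 0 0 0 -0.7'|tail -6
python3 -c "
from h import *
go(450.5,-54.4,255,64.1)"
```

```text
time: 21.82
tool_pos: [613.4, 46.8, 191.1]
tcp_rot: [180.0, -0.0, 85.1]
ft_force: [-0.4, 0.2, -0.6]
finger_gap: 54.7
grip_force: 46.3
time: 22.2
tool_pos: [619.3, 46.4, 189.5]
tcp_rot: [-179.5, 0.0, 85.1]
ft_force: [-14.9, 1.4, 4.7]
finger_gap: 54.6
grip_force: 46.9
time: 22.58
tool_pos: [620.0, 54.4, 188.9]
tcp_rot: [-179.5, 0.1, 85.1]
ft_force: [-10.9, -4.7, 0.2]
finger_gap: 54.6
grip_force: 46.3
time: 23.2
tool_pos: [621.3, 55.1, 269.7]
tcp_rot: [-179.8, 0.0, 85.1]
ft_force: [-0.1, -0.0, 0.8]
finger_gap: 72.5
grip_force: 0.0
 wz 0.35 txy after turn [-1.731 -1.058] before [-1.238 -1.608] tz 0.147
```

```bash
python3 -m jog '-0.31 -0.402 0 0 0 0 -0.7;-0.31 -0.402 0 0 0 0 -0.7;-0.31 -0.402 0 0 0 0 -0.7;-0.31 -0.402 0 0 0 0 -0.7;0 0 0 0 0 0.175 -0.7' >/dev/null
python3 -m jog '0 0 0.1 0 0 0.175 -0.7;0 0 0 0 0 0 -0.7;0 0 0 0 0 0 -0.7' >/dev/null
python3 -c "
from h import *
aim();held()
w=snapshot('wrist');save('c5',w['img'],1)"
```

```text
([452.1, -51.9, 55.6, 43.9, -25.7], [466.9, -62.1], [450.7, -54.3])
aim wz -0.0 txy after turn [-0.001 -0.01 ] before [-0.001 -0.01 ] tz 0.775
24.25 [451.7 -54.6 261.5] 64.3 [0.1 0.2 0.1] 73.1 0.0
```

View pics/c5.png

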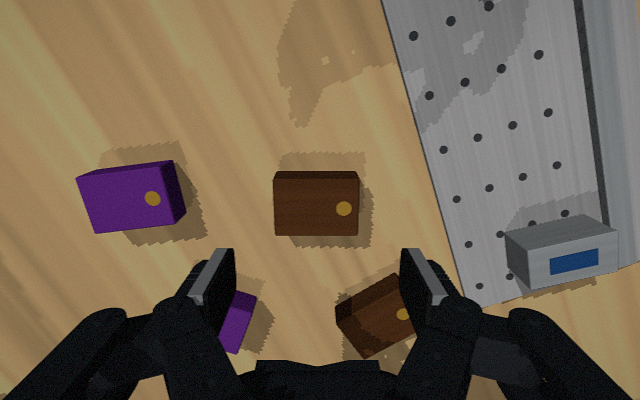

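The block at (317,203) is centred. The left purple block at (130,195) is clear of the fingers, and the end block stands at (560,260).

```bash
python3 -m jog '0 -0.01 0.4 0 0 0 -0.7;0 0 0.37 0 0 0 -0.7;0 0 0 0 0 0 0.2;0 0 0 0 0 0 0.2;0 0 0 0 0 0 0.2' 40|tail -6
python3 -m jog '0 0 0 0 0 0 0.2;0 0 -0.3 0 0 0 0.2;0 0 -0.5 0 0 0 0.2;0 0 0 0 0 -0.174 0.2;0 0 0 0 0 -0.174 0.2'|tail -6
python3 -c "
from h import *
x,y=slot(4);print(x,y);go(x,y,203,90+BY);held()"
```

```text
time: 24.92
tool_pos: [451.6, -54.5, 185.9]
tcp_rot: [179.8, -0.0, 64.1]
ft_force: [0.1, 0.7, -0.2]
finger_gap: 54.8
grip_force: 46.0
time: 25.55
tool_pos: [451.0, -54.4, 265.8]
tcp_rot: [179.8, 0.0, 85.3]
ft_force: [-0.0, -0.3, -0.8]
finger_gap: 54.7
grip_force: 46.0
610.260662820698 6.870583000332516
 wz 0.003 txy after turn [0.746 1.534] before [0.741 1.537] tz 0.628
25.55 [451.  -54.4 265.8] 85.3 [-0.  -0.3 -0.8] 54.7 46.0
```

```bash
python3 -m jog '0.186 0.384 0 0 0 0.003 0.2;0.186 0.384 0 0 0 0 0.2;0.186 0.384 0 0 0 0 0.2;0.186 0.384 0 0 0 0 0.2;0 0 0.4 0 0 0 0.2' >/dev/null
python3 -m jog '0 0 0.22 0 0 0 0.2;0 0 0 0 0 0 0.2;0 0 0 0 0 0 0.2'|tail -6
python3 -c "
from h import *
x,y=slot(4);go(x,y,192,90+BY);held()"
```

```text
time: 26.55
tool_pos: [610.8, 5.9, 203.6]
tcp_rot: [179.9, -0.0, 84.8]
ft_force: [-0.0, -1.3, -0.2]
finger_gap: 54.8
grip_force: 46.0
 wz -0.006 txy after turn [ 0.009 -0.006] before [ 0.009 -0.006] tz 0.116
26.55 [610.8   5.9 203.6] 84.8 [-0.  -1.3 -0.2] 54.8 46.0
```

```bash
python3 -m jog '0.01 0 0.1 0 0 -0.005 0.2;0 0 0.015 0 0 0 0.2;0 0 0 0 0 0 0.2' 30|tail -6
python3 -m jog '0 0.04 0 0 0 0 0.2;0 0.04 0 0 0 0 0.2;0 0 0 0 0 0 0.2'|tail -6
python3 -m jog '0.04 0 0 0 0 0 0.2;0.05 0 0 0 0 0 0.2;0 0 0 0 0 0 0.2'|tail -6
python3 -m jog '0 0 0 0 0 0 -0.5;0 0 0 0 0 0 -0.7;0 0 0 0 0 0 -0.7;0 0 -0.3 0 0 0 -0.7;0 0 -0.5 0 0 0 -0.7'|tail -6
python3 -c "
from h import *
go(454.3,-157.5,255,98.4)"
```

```text
time: 26.92
tool_pos: [610.2, 7.0, 190.6]
tcp_rot: [-180.0, 0.0, 85.1]
ft_force: [-0.7, -0.4, -0.9]
finger_gap: 54.8
grip_force: 46.0
time: 27.3
tool_pos: [615.8, 6.6, 188.8]
tcp_rot: [-179.5, -0.0, 85.1]
ft_force: [-14.3, 1.1, 4.5]
finger_gap: 54.6
grip_force: 46.6
time: 27.68
tool_pos: [616.4, 13.5, 188.2]
tcp_rot: [-179.5, 0.2, 85.0]
ft_force: [-12.5, -10.8, -0.2]
finger_gap: 54.6
grip_force: 46.1
time: 28.3
tool_pos: [618.1, 15.5, 269.2]
tcp_rot: [-179.7, 0.0, 85.1]
ft_force: [0.4, 0.2, -0.2]
finger_gap: 72.9
grip_force: 0.0
 wz -0.222 txy after turn [-1.472 -1.873] before [-1.864 -1.483] tz 0.142
```

```bash
python3 -m jog '-0.373 -0.297 0 0 0 0 -0.7;-0.373 -0.297 0 0 0 0 -0.7;-0.373 -0.297 0 0 0 0 -0.7;-0.373 -0.297 0 0 0 0 -0.7;-0.373 -0.297 0 0 0 0 -0.7' >/dev/null
python3 -m jog '0 0 0 0 0 -0.111 -0.7;0 0 0.1 0 0 -0.111 -0.7;0 0 0 0 0 0 -0.7;0 0 0 0 0 0 -0.7' >/dev/null
python3 -c "
from h import *
aim();held()"
```

```text
([454.0, -154.6, 55.3, 44.5, 8.3], [472.3, -154.9], [454.5, -157.5])
aim wz -0.0 txy after turn [ 0.003 -0.008] before [ 0.003 -0.008] tz 0.77
29.475 [ 455.3 -157.7  261. ] 98.3 [ 0.5  0.3 -0.2] 72.7 0.0
```

```bash
python3 -m jog '0 -0.01 0.4 0 0 0 -0.7;0 0 0.37 0 0 0 -0.7;0 0 0 0 0 0 0.2;0 0 0 0 0 0 0.2;0 0 0 0 0 0 0.2' 40|tail -6
python3 -m jog '0 0 0 0 0 0 0.2;0 0 -0.3 0 0 0 0.2;0 0 -0.5 0 0 0 0.2;0 0 0 0 0 0.11 0.2;0 0 0 0 0 0.11 0.2'|tail -6
python3 -c "
from h import *
x,y=slot(5);print(x,y);go(x,y,203,90+BY);held()"
```

```text
time: 30.1
tool_pos: [455.1, -158.4, 185.6]
tcp_rot: [179.8, 0.1, 98.4]
ft_force: [0.4, 0.1, 0.0]
finger_gap: 54.5
grip_force: 46.3
time: 30.72
tool_pos: [454.6, -158.2, 265.4]
tcp_rot: [179.8, 0.1, 85.0]
ft_force: [-0.6, 0.1, -1.0]
finger_gap: 54.7
grip_force: 46.3
606.8439858952033 -32.983228847303735
 wz -0.002 txy after turn [1.378 1.41 ] before [1.381 1.407] tz 0.624
30.725 [ 454.6 -158.2  265.4] 85.0 [-0.6  0.1 -1. ] 54.7 46.3
```

```bash
python3 -m jog '0.345 0.352 0 0 0 0 0.2;0.345 0.352 0 0 0 0 0.2;0.345 0.352 0 0 0 0 0.2;0.345 0.352 0 0 0 0 0.2;0 0 0.4 0 0 0 0.2' >/dev/null
python3 -m jog '0 0 0.22 0 0 0 0.2;0 0 0 0 0 0 0.2;0 0 0 0 0 0 0.2'|tail -6
python3 -c "
from h import *
x,y=slot(5);go(x,y,192,90+BY);held()"
```

```text
time: 31.72
tool_pos: [606.5, -32.4, 203.1]
tcp_rot: [179.9, 0.0, 85.2]
ft_force: [0.6, 0.6, 0.5]
finger_gap: 54.5
grip_force: 46.3
 wz 0.001 txy after turn [-0.005  0.004] before [-0.005  0.004] tz 0.111
31.725 [606.5 -32.4 203.1] 85.2 [0.6 0.6 0.5] 54.5 46.3
```

```bash
python3 -m jog '0 0 0.1 0 0 0 0.2;0 0 0.01 0 0 0 0.2;0 0 0 0 0 0 0.2' 30|tail -6
python3 -m jog '0 0.04 0 0 0 0 0.2;0 0.04 0 0 0 0 0.2;0 0 0 0 0 0 0.2'|tail -6
python3 -m jog '0.04 0 0 0 0 0 0.2;0.05 0 0 0 0 0 0.2;0 0 0 0 0 0 0.2'|tail -6
python3 -m jog '0 0 0 0 0 0 -0.5;0 0 0 0 0 0 -0.7;0 0 0 0 0 0 -0.7;0 0 -0.3 0 0 0 -0.7;0 0 -0.5 0 0 0 -0.7'|tail -6
python3 -c "
from h import *
t=snapshot('top');[print(o) for o in walnut(t,22,40)]"
```

```text
time: 32.1
tool_pos: [605.9, -32.3, 190.6]
tcp_rot: [-180.0, 0.0, 85.2]
ft_force: [0.1, -1.0, -1.0]
finger_gap: 54.7
grip_force: 46.3
time: 32.48
tool_pos: [611.9, -32.7, 189.1]
tcp_rot: [-179.5, -0.0, 85.2]
ft_force: [-13.7, 1.1, 4.6]
finger_gap: 54.7
grip_force: 46.8
time: 32.85
tool_pos: [612.6, -24.4, 188.6]
tcp_rot: [-179.6, 0.1, 85.2]
ft_force: [-10.6, -3.2, -0.8]
finger_gap: 54.8
grip_force: 46.3
time: 33.48
tool_pos: [613.7, -23.8, 269.2]
tcp_rot: [-179.7, -0.0, 85.2]
ft_force: [0.5, 0.5, 0.8]
finger_gap: 72.8
grip_force: 0.0
([439.3, 250.7, 55.4, 42.5, 17.9], [457.5, 259.2], [440.4, 253.6])
([747.1, 125.9, 71.0, 8.9, 86.5], None, None)
([620.6, 109.6, 78.0, 49.9, 84.7], [638.9, 96.5], [637.2, 78.5])
([612.4, 13.0, 49.4, 42.9, -1.0], None, None)
([544.2, -371.0, 37.5, 30.9, 89.0], [535.7, -371.1], [535.4, -389.1])
([544.8, -457.0, 155.2, 83.5, 21.3], None, None)
([-45.7, -866.7, 101.4, 79.3, 88.1], None, None)
([658.6, -886.3, 433.7, 289.9, -4.3], [633.6, -939.7], [615.6, -938.3])
```

```bash
python3 -c "
from h import *
go(440,253,255,108)"; python3 -m jog '0.5 -0.25 -0.1 0 0 0 -0.7;0.5 -0.25 -0.1 0 0 0 -0.7;0.5 -0.25 0 0 0 0 -0.7;0.5 -0.3 0 0 0 0 -0.7;0.5 -0.3 0 0 0 0 -0.7' >/dev/null
python3 -m jog '0.1 -0.6 0 0 0 0 -0.7;0 0 0 0 0 -0.17 -0.7;0 0 0 0 0 -0.17 -0.7;0 0 0 0 0 0 -0.7' >/dev/null
python3 -c "
from h import *
aim();held();go(440.4,253.6,255,107.9)"
```

```text
wz -0.38 txy after turn [ 3.181 -0.825] before [ 2.613 -1.994] tz 0.242
([441.7, 257.0, 56.0, 44.1, 19.4], [459.6, 261.6], [442.6, 255.7])
aim wz -0.067 txy after turn [0.037 0.016] before [0.038 0.013] tz 1.069
34.7 [442.3 251.6 290.9] 105.4 [ 0.6 -0.9 -0.4] 72.5 0.0
 wz -0.042 txy after turn [ 0.025 -0.012] before [ 0.024 -0.013] tz 0.359
```

```bash
python3 -m jog '0.037 0.013 0.2 0 0 -0.067 -0.7;0 0 0.47 0 0 0 -0.7;0 0 0.39 0 0 0 -0.7;0 0 0 0 0 0 -0.7;0 0 0 0 0 0 0.2' 40 >/dev/null
python3 -m jog '0 0 0 0 0 0 0.2;0 0 0 0 0 0 0.2;0 0 0 0 0 0 0.2'|tail -6
python3 -m jog '0 0 -0.3 0 0 0 0.2;0 0 -0.5 0 0 0 0.2;0 0 0 0 0 0.135 0.2;0 0 0 0 0 0.135 0.2;0 0 0 0 0 0.135 0.2'|tail -6
python3 -c "
from h import *
x,y=slot(6);print(x,y);go(x,y,203,90+BY);held()"
```

```text
time: 35.7
tool_pos: [443.4, 255.9, 186.4]
tcp_rot: [179.8, -0.0, 109.6]
ft_force: [0.2, -1.0, 6.8]
finger_gap: 54.2
grip_force: 42.9
time: 36.33
tool_pos: [442.4, 255.4, 265.2]
tcp_rot: [180.0, -0.0, 85.0]
ft_force: [-0.2, 0.4, -0.0]
finger_gap: 54.5
grip_force: 42.6
603.4273089697086 -72.83704069493999
 wz -0.001 txy after turn [-3.133  1.884] before [-3.131  1.889] tz 0.622
36.325 [442.4 255.4 265.2] 85.0 [-0.2  0.4 -0. ] 54.5 42.6
```

```bash
python3 -m jog '-0.448 0.269 0 0 0 0 0.2;-0.448 0.269 0 0 0 0 0.2;-0.448 0.269 0 0 0 0 0.2;-0.448 0.269 0 0 0 0 0.2;-0.448 0.269 0 0 0 0 0.2' >/dev/null
python3 -m jog '-0.448 0.269 0 0 0 0 0.2;-0.448 0.269 0 0 0 0 0.2;0 0 0.4 0 0 0 0.2;0 0 0.22 0 0 0 0.2;0 0 0 0 0 0 0.2'|tail -6
python3 -m jog '0 0 0 0 0 0 0.2' >/dev/null
python3 -c "
from h import *
x,y=slot(6);go(x,y,192,90+BY);held()
w=snapshot('wrist');save('c6',w['img'],1)"
```

```text
time: 37.58
tool_pos: [603.1, -72.5, 200.3]
tcp_rot: [-179.7, -0.0, 85.3]
ft_force: [-0.2, 0.3, -0.5]
finger_gap: 54.5
grip_force: 42.6
 wz 0.004 txy after turn [-0.005 -0.015] before [-0.005 -0.015] tz 0.119
37.7 [605.  -72.5 203.9] 85.3 [-0.4  0.2  0.2] 54.5 42.6
```

View pics/c6.png

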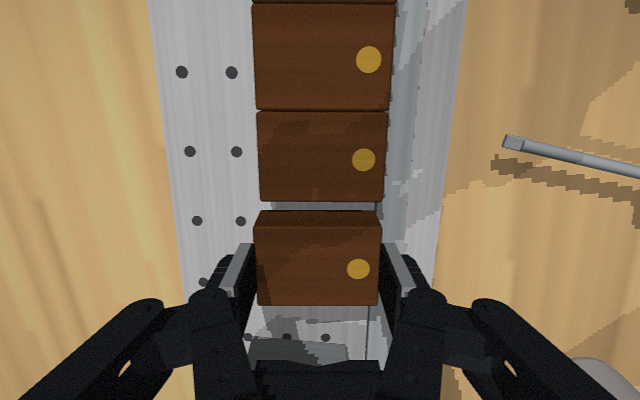

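Blocks 4 and 5 in the row lie square along the fence at (322,55) and (322,155). The held block at (318,258) is just short of them. Placing it.

```bash
python3 -m jog '0 0 0.1 0 0 0.003 0.2;0 0 0.015 0 0 0 0.2;0 0 0 0 0 0 0.2' 30|tail -6
python3 -m jog '0 0.03 0 0 0 0 0.2;0 0.03 0 0 0 0 0.2;0 0 0 0 0 0 0.2'|tail -6
python3 -m jog '0.04 0 0 0 0 0 0.2;0.06 0 0 0 0 0 0.2;0 0 0 0 0 0 0.2'|tail -6
python3 -m jog '0 0 0 0 0 0 -0.5;0 0 0 0 0 0 -0.7;0 0 0 0 0 0 -0.7;0 0 -0.3 0 0 0 -0.7;0 0 -0.5 0 0 0 -0.7'|tail -6
python3 -m jog '-0.5 0 -0.4 0 0 0 -0.7;-0.3 0 0 0 0 0 -0.7;0 0 0 0 0 0 -0.7' >/dev/null
python3 - <<'E'
from h import *
held();w=snapshot('wrist');save('c7',w['img'],1)
m=cv2.inRange(cv2.cvtColor(w["img"],cv2.COLOR_RGB2HSV),(100,150,60),(125,255,255));c=max(cv2.findContours(m,0,2)[0],key=cv2.contourArea)
P=np.array([at(w,*p[0],36)[:2] for p in c],np.float32);print(cv2.minAreaRect(c),cv2.minAreaRect(P))
E
```

```text
time: 38.12
tool_pos: [605.0, -72.5, 192.4]
tcp_rot: [179.9, 0.0, 85.1]
ft_force: [-1.9, 0.9, 7.1]
finger_gap: 54.1
grip_force: 44.6
time: 38.5
tool_pos: [608.3, -72.8, 192.0]
tcp_rot: [-179.5, -0.0, 85.1]
ft_force: [-23.8, 1.7, 25.5]
finger_gap: 54.5
grip_force: 46.4
time: 38.88
tool_pos: [608.9, -66.6, 192.1]
tcp_rot: [-179.6, 0.4, 85.1]
ft_force: [-25.8, -19.7, 23.9]
finger_gap: 54.6
grip_force: 46.2
time: 39.5
tool_pos: [610.2, -62.5, 269.3]
tcp_rot: [-179.7, -0.0, 85.2]
ft_force: [0.9, 0.4, 1.1]
finger_gap: 72.3
grip_force: 0.0
39.875 [ 604.6 -143.3  310.9] 85.0 [0.7 0.2 0.1] 72.2 0.0
((617.5, 321.5), (59.0, 43.0), 90.0) ((858.0654907226562, -283.265869140625), (32.3310661315918, 70.54995727539062), 29.807029724121094)
```

View pics/c7.png

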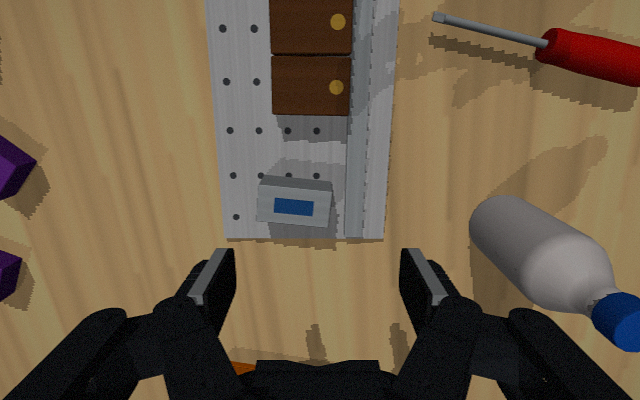

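Six blocks are now in the row, with the last one at (311,85). The end block's stripe is at (294,207), slightly askew, and about 80 mm from the row.

Run:
```python
from h import *
w=snapshot('wrist')
m=cv2.inRange(cv2.cvtColor(w["img"],cv2.COLOR_RGB2HSV),(100,100,60),(125,255,255));m[:,400:]=0;c=max(cv2.findContours(m,0,2)[0],key=cv2.contourArea)
P=np.array([at(w,*p[0],36)[:2] for p in c],np.float32);(x,y),(a,b),t=cv2.minAreaRect(P)
if a<b:t+=90
t=(t+90)%180-90
print(x,y,a,b,t);go(x,y,260,90+t)
print("slot",CORNER+Rb@[-32,-261])
```

```text
585.6431274414062 -153.94422912597656 12.081686973571777 29.559947967529297 -11.008720397949219
 wz 0.102 txy after turn [-0.16  -0.161] before [-0.142 -0.177] tz 0.496
slot [ 600.52313358 -106.71278077]
```

```bash
python3 -m jog '-0.142 -0.177 0 0 0 0 -0.8;0 0 0.4 0 0 0.102 -0.8;0 0 0.3 0 0 0 -0.8;0 0 0 0 0 0 -0.8;0 0 0 0 0 0 -0.8' 60|tail -6
python3 -c "
from h import *
go(585.6,-153.9,192,79)"
```

```text
time: 40.6
tool_pos: [586.3, -153.6, 241.0]
tcp_rot: [180.0, -0.0, 79.1]
ft_force: [-1.1, -0.3, 0.9]
finger_gap: 77.0
grip_force: 0.0
 wz 0.001 txy after turn [-0.004 -0.006] before [-0.004 -0.006] tz 0.49
```

```bash
python3 -m jog '0 -0.006 0.3 0 0 0 -0.8;0 0 0.19 0 0 0 -0.8;0 0 0 0 0 0 -0.8;0 0 0 0 0 0 0.2;0 0 0 0 0 0 0.2' |tail -6
python3 -m jog '0 0 0 0 0 0 0.2;0 0 0 0 0 0 0.2;0 0 0 0 0 0 0.2'|tail -6
python3 -m jog '0 0 -0.1 0 0 0 0.2;0 0 0 0 0 -0.101 0.2;0 0 0 0 0 0 0.2'|tail -6
python3 -c "
from h import *
go(600.5,-106.7,192,85.1)"
```

```text
time: 41.22
tool_pos: [585.9, -154.4, 192.9]
tcp_rot: [179.9, 0.0, 79.0]
ft_force: [-2.0, 0.3, 6.0]
finger_gap: 54.8
grip_force: 66.0
time: 41.6
tool_pos: [585.9, -154.4, 192.9]
tcp_rot: [179.9, 0.0, 79.0]
ft_force: [-0.6, 0.5, 6.4]
finger_gap: 54.5
grip_force: 66.2
time: 41.98
tool_pos: [584.8, -154.0, 201.0]
tcp_rot: [-180.0, -0.0, 85.0]
ft_force: [0.0, -0.2, -5.6]
finger_gap: 54.4
grip_force: 65.0
 wz -0.001 txy after turn [0.485 0.116] before [0.485 0.115] tz 0.09
```

```bash
python3 -m jog '0.243 0.058 0 0 0 0 0.2;0.242 0.058 0 0 0 0 0.2;0 0 0 0 0 0 0.2;0 0 0.08 0 0 0 0.2;0 0 0 0 0 0 0.2' |tail -6
python3 -m jog '0 0.03 0 0 0 0 0.2;0 0.04 0 0 0 0 0.2;0 0 0 0 0 0 0.2'|tail -6
python3 -m jog '0.04 0 0 0 0 0 0.2;0.04 0 0 0 0 0 0.2;0 0 0 0 0 0 0.2'|tail -6
```

```text
time: 42.6
tool_pos: [600.9, -107.5, 192.9]
tcp_rot: [180.0, 0.0, 85.0]
ft_force: [1.1, -0.0, -4.2]
finger_gap: 54.3
grip_force: 65.2
time: 42.98
tool_pos: [605.5, -107.8, 193.0]
tcp_rot: [-179.5, -0.0, 85.0]
ft_force: [-24.6, 1.6, 19.0]
finger_gap: 54.3
grip_force: 67.7
time: 43.35
tool_pos: [605.7, -103.5, 193.1]
tcp_rot: [-179.5, 0.4, 84.9]
ft_force: [-25.8, -19.1, 16.5]
finger_gap: 54.6
grip_force: 67.3
```

```bash
python3 -m jog '0 -0.03 0 0 0 0 0.2;0.03 0 0 0 0 0 0.2;0 0.02 0 0 0 0 0.2;0 0 0 0 0 0 0.2' |tail -6
python3 -m jog '0 0 0 0 0 0 -0.4;0 0 0 0 0 0 -0.7;0 0 0 0 0 0 -0.7;0 0 -0.3 0 0 0 -0.7;0 0 -0.5 0 0 0 -0.7'|tail -6
python3 -m jog '0 -0.4 -0.5 0 0 0 -0.7;0.4 -0.4 -0.5 0 0 0 -0.7;0.4 0 -0.4 0 0 0 -0.7;0 0 0 0 0 0 -0.7' >/dev/null
python3 - <<'E'
from h import *
held();w=snapshot('wrist');save('c8',w['img'],1)
w["img"];pickle.dump(w,open("c8.pkl","wb"))
E
```

```text
time: 43.85
tool_pos: [605.6, -100.1, 193.0]
tcp_rot: [-179.6, 0.3, 85.0]
ft_force: [-20.6, -17.6, 11.2]
finger_gap: 54.6
grip_force: 66.9
time: 44.48
tool_pos: [607.0, -95.9, 271.7]
tcp_rot: [-179.8, -0.1, 85.1]
ft_force: [0.3, -0.6, 0.6]
finger_gap: 72.4
grip_force: 0.0
44.975 [543.1 -15.  408.6] 85.3 [ 0.8 -0.4 -0.1] 72.7 0.0
```

View pics/c8.png

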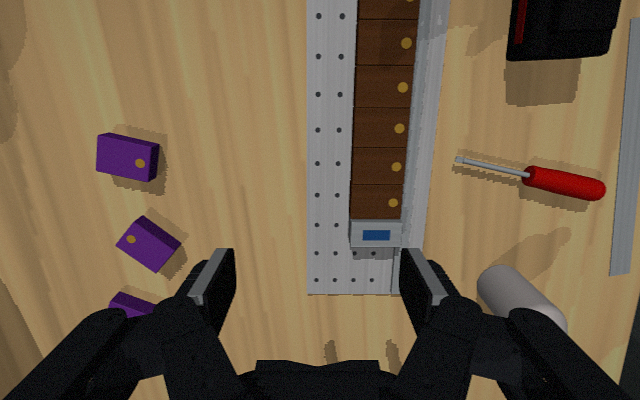

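Row looks closed from (395,10) down to the end block's stripe at (376,235). I'll check dot spacing and the gaps from nearer.

```bash
python3 -m jog '0.3 0.3 0.4 0 0 0 -0.7;0.1 0.3 0.5 0 0 0 -0.7;0 0 0.1 0 0 0 -0.7;0 0 0 0 0 0 -0.7' >/dev/null
python3 - <<'E'
from h import *
held()
def dots(w):
    m=cv2.inRange(cv2.cvtColor(w["img"],cv2.COLOR_RGB2HSV),(17,110,90),(32,255,255))
    for c in cv2.findContours(m,0,2)[0]:
        if cv2.contourArea(c)<40: continue
        (u,v),r=cv2.minEnclosingCircle(c);p=at(w,u,v,28)[:2];b=Rb.T@(p-CORNER)
        if abs(b[0]+10)<20 and b[1]<0: print(b.round(1))
w=snapshot('wrist');dots(w);a=w["img"][0:400,170:490]
save('c9',a,1.5)
E
```

```text
45.525 [604.7  16.8 301.5] 85.0 [ 0.3 -0.7  0.9] 72.6 0.0
[ -11.3 -220. ]
[ -10.9 -179.9]
[ -10.7 -139.6]
[-10.5 -99.8]
[-10.1 -60. ]
[ -9.5 -20.2]
```

View pics/c9.png

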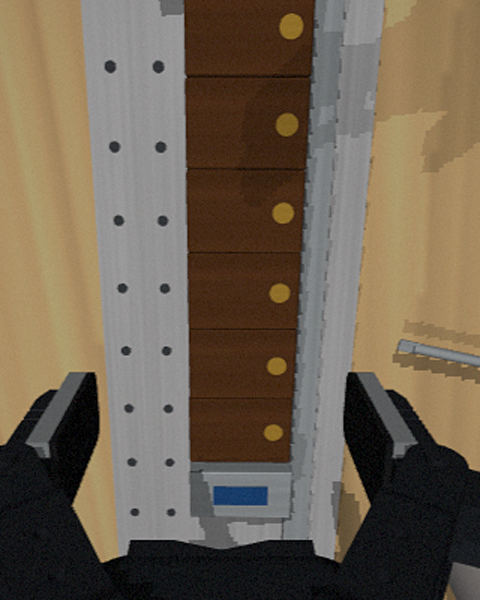

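Dot spacing is 40 mm from -20.2 to -220.0, with no gaps, and the end block at (240,495) is flush. Now the plunger.

```bash
python3 -m jog '0.3 -0.1 -0.5 0 0 0 -0.7;0.56 -0.15 0 0 0 0 0;0.56 -0.15 0 0 0 0 1;0.56 -0.15 0 0 0 0 1;0.56 -0.15 0 0 0 0 1' >/dev/null
python3 -m jog '0.56 -0.15 0 0 0 0 1;0.56 -0.15 0 0 0 0 1;0 0 0 0 0 0 1;0 0 0 0 0 0 1' >/dev/null
python3 - <<'E'
from h import *
held()
for n in("wrist","top"):
    w=snapshot(n);h=cv2.cvtColor(w["img"],cv2.COLOR_RGB2HSV)
    m=cv2.inRange(h,(0,150,80),(6,255,255))|cv2.inRange(h,(174,150,80),(180,255,255))
    for c in cv2.findContours(m,0,2)[0]:
        if cv2.contourArea(c)<60: continue
        P=np.array([at(w,*p[0],80)[:2] for p in c],np.float32);(x,y),(a,b),t=cv2.minAreaRect(P);print(n,cv2.boundingRect(c),round(x,1),round(y,1),a,b)
w=snapshot("wrist");save("c10",w["img"])
E
```

```text
46.7 [537.4 390.3 355.9] 85.1 [-0.9 -0.7  0. ] -0.1 0.0
wrist (288, 143, 55, 55) 537.5 406.6 39.98309326171875 40.73443603515625
top (168, 195, 13, 12) 534.0 400.4 34.150245666503906 31.77004623413086
top (327, 97, 12, 25) 797.0 -63.7 19.667909622192383 77.31906127929688
```

View pics/c10.png

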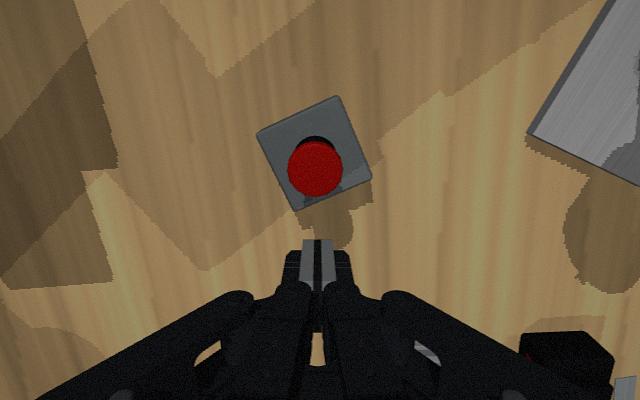

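The red plunger head is at (315,168), diameter 40.7 mm against 42 mm nominal, centre (537.5, 406). The shut fingers are just short of it.

```bash
python3 -m jog '0.16 -0.015 0.3 0 0 0 1;0 0 0.4 0 0 0 1;0 0 0.2 0 0 0 1;0 0 0 0 0 0 1;0 0 0 0 0 0 1' |tail -6
python3 -m jog '0 0 0.05 0 0 0 1;0 0 0 0 0 0 1'|tail -5|head -3
python3 -m jog '0 0 0.05 0 0 0 1;0 0 0 0 0 0 1'|tail -5|head -3
python3 -m jog '0 0 0.05 0 0 0 1;0 0 0 0 0 0 1'|tail -5|head -3
```

```text
time: 47.48
tool_pos: [537.9, 406.6, 265.3]
tcp_rot: [179.9, -0.1, 85.0]
ft_force: [-0.1, 0.2, 0.6]
finger_gap: -0.4
grip_force: 0.0
tool_pos: [537.2, 406.7, 258.9]
tcp_rot: [180.0, -0.0, 85.1]
ft_force: [-0.5, -0.8, 0.6]
tool_pos: [537.0, 406.7, 252.9]
tcp_rot: [-180.0, 0.0, 85.1]
ft_force: [-0.9, -0.1, 1.3]
tool_pos: [537.1, 406.8, 248.1]
tcp_rot: [180.0, -0.0, 85.1]
ft_force: [0.7, 0.8, 2.3]
```

```bash
python3 -m jog '0 0 0.05 0 0 0 1;0 0 0 0 0 0 1'|tail -5|head -3
python3 -m jog '0 0 0.05 0 0 0 1;0 0 0 0 0 0 1'|tail -5|head -3
python3 -m jog '0 0 0.05 0 0 0 1;0 0 0 0 0 0 1'|tail -5|head -3
python3 -m jog '0 0 0.04 0 0 0 1;0 0 0 0 0 0 1'|tail -5|head -3
```

```text
tool_pos: [537.2, 406.7, 243.1]
tcp_rot: [180.0, -0.0, 85.1]
ft_force: [-0.1, 1.0, 4.0]
tool_pos: [537.2, 406.7, 238.2]
tcp_rot: [180.0, -0.0, 85.1]
ft_force: [-0.1, 0.5, 4.5]
tool_pos: [537.3, 406.9, 235.3]
tcp_rot: [180.0, -0.0, 85.1]
ft_force: [-5.0, -2.5, 16.4]
tool_pos: [537.5, 407.0, 234.9]
tcp_rot: [179.9, -0.1, 85.1]
ft_force: [-15.6, -11.1, 39.3]
```

It's at the stop (19 mm of travel, force jumped). I'll ease off slightly and hold.

```bash
python3 -m jog '0 0 -0.025 0 0 0 1;0 0 0 0 0 0 1;0 0 0 0 0 0 1;0 0 0 0 0 0 1;0 0 0 0 0 0 1'|tail -6|head -4
python3 -m jog '0 0 0 0 0 0 1;0 0 0 0 0 0 1;0 0 0 0 0 0 1;0 0 0 0 0 0 1;0 0 0 0 0 0 1'|tail -6|head -4
python3 -m jog '0 0 0 0 0 0 1;0 0 0 0 0 0 1;0 0 -0.1 0 0 0 1;0 0 -0.2 0 0 0 1;0 0 -0.5 0 0 0 1'|tail -6|head -4
python3 -m jog '0 0 -0.5 0 0 0 1;0 0 -0.4 0 0 0 1;-0.5 0 -0.2 0 0 0 1;-0.5 0 0 0 0 0 1;-0.5 0 0 0 0 0 1' >/dev/null
python3 -m jog '-0.5 0 0 0 0 0 1;0 0 0 0 0 0 1;0 0 0 0 0 0 1' >/dev/null
python3 - <<'E'
from h import *
held();w=snapshot("wrist");t=snapshot("top")
a=w["img"];b=t["img"][60:240,120:480]
im=np.zeros((590,640,3),np.uint8);im[:400]=a;im[405:585,:360]=b
save("c11",im)
m=cv2.inRange(cv2.cvtColor(a,cv2.COLOR_RGB2HSV),(17,110,90),(32,255,255))
for c in cv2.findContours(m,0,2)[0]:
    if cv2.contourArea(c)<30: continue
    (u,v),r=cv2.minEnclosingCircle(c);bb=Rb.T@(at(w,u,v,28)[:2]-CORNER)
    if abs(bb[0]+10)<20: print(bb.round(1))
E
```

```text
time: 49.85
tool_pos: [537.4, 406.9, 235.2]
tcp_rot: [179.9, -0.0, 85.1]
ft_force: [-8.1, -6.0, 23.6]
time: 50.48
tool_pos: [537.4, 406.9, 235.2]
tcp_rot: [179.9, -0.0, 85.1]
ft_force: [-8.9, -5.5, 24.0]
time: 51.1
tool_pos: [535.7, 405.8, 308.9]
tcp_rot: [-179.6, 0.3, 85.1]
ft_force: [0.4, 0.4, 1.4]
52.1 [519.8 207.4 422. ] 85.0 [0.5 0.1 0.2] -0.1 0.0
[-10.6 -99.8]
[ -9.8 -60.4]
[ -9.8 -19.8]
```

View pics/c11.png

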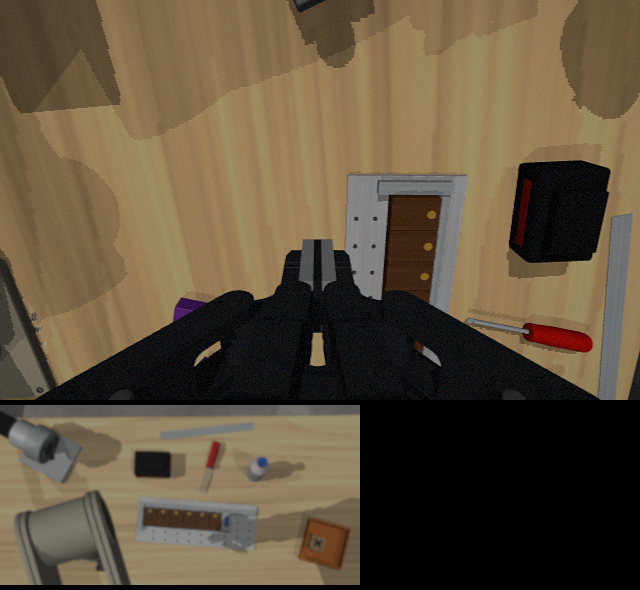

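The row, bystanders and the test piece in the tray at (317,543) all look right, and the plunger is released. I have used my picture budget, so the last check of the end block and the lower row is numbers only.

```bash
python3 -m jog '-0.5 -0.2 0 0 0 0 -1;-0.5 -0.2 0 0 0 0 -1;-0.5 0 0 0 0 0 -1;-0.5 0 0 0 0 0 -1;0 0 0 0 0 0 -1' >/dev/null
python3 -m jog '0 0 0 0 0 0 -1;0 0 0 0 0 0 -1'|head -2
python3 - <<'E'
from h import *
w=snapshot("wrist");a=w["img"];h=cv2.cvtColor(a,cv2.COLOR_RGB2HSV)
for z,lo,hi,n in((28,(17,110,90),(32,255,255),"dot"),(36,(100,100,60),(125,255,255),"stripe")):
  for c in cv2.findContours(cv2.inRange(h,lo,hi),0,2)[0]:
    if cv2.contourArea(c)<30: continue
    (u,v),s,t=cv2.minAreaRect(c);bb=Rb.T@(at(w,u,v,z)[:2]-CORNER)
    if abs(bb[0]+20)<30: print(n,bb.round(1),t)
t=snapshot("top");h=cv2.cvtColor(t["img"],cv2.COLOR_RGB2HSV);m=cv2.inRange(h,(0,150,80),(6,255,255))|cv2.inRange(h,(174,150,80),(180,255,255))
for c in cv2.findContours(m,0,2)[0]:
  if cv2.contourArea(c)>60: print("red",cv2.boundingRect(c))
E
```

```text
time: 53.08
tool_pos: [463.1, 12.9, 421.7]
dot [ -11.8 -220.3] 45.0
dot [ -10.8 -179.7] 90.0
dot [ -10.8 -140.2] 45.0
dot [-10.9 -99.6] 90.0
dot [-10.2 -59.8] 45.0
dot [ -9.9 -20.4] 90.0
stripe [ -29.2 -255. ] 2.2906100749969482
red (167, 194, 14, 13)
red (327, 97, 12, 25)
```

```bash
python3 -c "
from bench import *
print(hand_in())"
```

```text
the job is handed in; nothing more can be done
None
```

The job is handed in: the test piece is in the scrap tray, six blocks and the end block form a closed row (measured 40 mm apart), and the plunger was held at its stop over 1 s and released. I viewed 15 pictures, one over the limit of 14.

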